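# Fit the matching hub to the tube rotator

## Task

Get the tube rotator ready: pull its sprung stop up and twist it into its rest notch so that it stays up, then find the hub whose keyway and rim notch both line up with the key and the dowel of the sloping shaft, and fit that hub fully home on the shaft. Leave the other two hubs and everything else on the bench where they are, and let go of everything at the end.

Things in the scene. Friction and masses are not known exactly. Their poses are not given: they have to be found in the camera images.
- rotator: Drive unit of a bench tube rotator, fixed: a cream wedge-shaped housing 140 x 112 mm, 110 mm high at the back, with a sloping top. Origin: on the bench, under the seat's centre; x points from the low front to the high back, y left, z up. A post at the back carries an arm that holds the sprung stop over the seat's upper rim; arm and slotted cheeks are fixed, their top 168 mm above the bench.
- spindle: Seat and keyed shaft on the slope, fixed (do not turn). Origin: centre of the seat's face, 85 mm above the bench; z along the shaft, leaning 30 degrees from vertical towards the rotator's low -x side; x points up the slope, y left. Seat: dark disc 100 mm across. Shaft: 19 mm diameter, 41 mm tall, its last 10 mm tapering to 9 mm. It has a key on its -y side and a dowel beside it on the -x side.
- shaft_key (a point): Top of the shaft's key: a bar 7 mm wide on the -y side of the shaft, reaching 15.5 mm from the shaft's axis, from the seat up to 27 mm. The point is on its top, 12 mm from the axis.
- dowel (a point): Tip of the dowel: a pin 8 mm in diameter, 13 mm tall (top 4 mm tapered), standing on the seat 40 mm from the shaft's axis on the downhill (-x) side.
- stop_lift (a joint): Height of the sprung stop, m: 0 = down (its 7 mm pin stands on the seat's upper rim and keeps a hub from going home), 0.033 = end of travel. A spring pushes it down, 5 N at 0, 8.5 N at the top. Below 0.022 its cross pin is in a slot and it can hardly turn; from 0.0245 up it turns freely; parked in the rest notch it stands at about 0.022, clear of the hub.
- stop_twist (a joint): Turn of the stop about its vertical axis, rad, counter-clockwise seen from above: 0 = cross pin in the slot, 1.2 = over the rest notch (sides 2.5 mm high), end stops at -0.2 and 1.45. When it is let down at 1.2 (within about 0.15) it stays up, parked.
- stop_grip (a point): Point to grip on the stop's black wing grip: an upright blade 36 mm long, 10 mm thick, 26 mm high, on the stop's vertical axis, 36.5 mm uphill (+x) of the rotator's origin. The point lies 10 mm below the blade's top, 191 mm above the bench when the stop is down and 23 mm above the fixed cheeks. x along the blade, y across its thickness; it rises and turns with the stop.
- hub_a: Aluminium hub lying on the bench, about 260 g: round plate 93 mm across, 8 mm thick, with a square 44 mm boss (sides parallel to x and y) up to 34 mm above the underside and a 22 mm through bore with one keyway 10 mm wide, reaching 18 mm from the axis. The rim has one notch, 12 x 12 mm, on the -x side. Keyway on the +y side. Origin: centre of the underside; z up through the boss.
- hub_b: Second hub (180 to 370 g), same sizes, axes and rim notch (-x side), but with the keyway on the -y side. When a matching hub is fully home it lies flat on the seat, its origin on the spindle's origin and its axes parallel to the spindle's; the play at shaft, key and dowel is about 1.5 mm.
- hub_c: Third hub, same sizes, axes and rim notch (-x side), but with the keyway on the +x side (across the bore from the notch).
- wash_bottle: White plastic bottle, 60 mm across, 150 mm tall, bystander. Origin: centre of its underside.
- beaker: Clear beaker, 66 mm across, 80 mm tall, bystander. Origin: centre of its underside.
- tube_rack: White rack with capped sample tubes, 80 x 200 mm, 87 mm tall, bystander. Origin: centre of its underside.
There are look-alikes about, which are no part of the job. Several things have the shape of the rotator; the one meant has the colours described above.

How it is judged:
By the outcome, as a careful person would: the job done as asked, in the order asked, and still so for the second after the job is handed in, with the robot touching nothing.
It also fails if it takes over 54 s, if anything falls off the work surface, if the arm or the gripper's body presses on something with over 40 N, if the wrist force passes 120 N, or if a joint passes its speed limit or range.

## Robot

A 6-joint arm with a two-finger parallel gripper is mounted at the origin on the work surface. World frame = base frame: x ahead of the robot, y to its left, z up, the work surface at z = 0. Lengths are in m, angles in rad, forces in N, time in s.
With the tool pointing down it reaches from about 0.375 to 0.75 m from the base axis. Payload 9 kg.
Tool frame: the origin (TCP) lies on the centre line of the jaws, within the pads' length; the fingertips stand 14 mm ahead of it and the grasp point (between the pads) lies 5 mm behind it; z points along the fingers, y is the line along which they close (so a half turn about z gives the same grasp; the last joint's range is limited). The gripper opens to 85 mm and grips with 20 to 120 N. Pads are 22 mm wide; open, the fingers measure 114 mm over their backs; the gripper's body (76 mm by 85 mm) begins 54 mm behind the grasp point. The pads swing forward as they close: fully open they stand 13 mm farther back than shut.
Start: joints at [-0.218, 0.104, 0.097, 1.564, 0, 1.353], TCP at [0.6, 0, 0.245] pointing down, gripper open.
Joint ranges: [-2.99, 2.99], [-0.84, 1.86], [-1.1, 1.16], [-1.84, 2.11], [-1.51, 1.56], [-3.14, 3.14]. Speed limits (rad/s): [2.22, 2.22, 2.57, 3.14, 3.14, 3.14].

## Interface

Orientations are given as a 3x3 rotation matrix whose columns are the frame's x, y, z axes.
In Python, from bench import * gives the robot as it stands.
- The arm moves only by the tool drive_tool, never from a script. Its arguments are lists of equal length, an entry for each row: "offset": the shift along the tool's x, y, z in m, a list of three; "angular": the turn, a rotation vector about the tool's x, y, z in rad, a list of three; "jaw": the closure, from -1 (fully open) to 1 (shut). In form: {"offset": [[tx, ty, tz], ...], "angular": [[wx, wy, wz], ...], "jaw": [jaw, ...]}. A call has 1 to 12 rows; each row is the pose to reach, as a shift and turn from the pose commanded when the call began, along the tool's axes at that moment; what a row does not reach only later rows make up. A row lasts 1/8 s, in which the tool goes at most 62.5 mm and 10.7 degrees, less where a joint would pass 70% of its speed; a pose out of reach is approached as far as the arm can. A call with a gripper value outside its range is refused whole. The fingers move at their own pace and stop on an object; "grip_force" is the grip in N (left out, the last holds). Time passes only in rows, so rows that repeat a pose let the fingers close. It gives the time, the measured TCP pose, the force, the opening and the grip force at its end, in the units of the state.
- sense(): the state, without advancing time (a new reading comes with each control period).
- snapshot(name): name is "scene" or "side" or "wrist"; returns a dict with "img" (480x640x3 uint8, red, green, blue), "mtx" (3x3 intrinsics, pixels), "xyz" and "attitude" of the camera in the world. Camera axes: x right, y up, looking along -z (the intrinsics and any distortion apply to the point x, -y, -z); pixel columns grow to the right and rows downward; lengths in m; the calibration is good to about 2 mm. The wrist camera is an equidistant fisheye: a pixel r from the principal point sees the ray r / f radians off the axis. A picture is of the moment at which its call begins. There is no depth.
- close_job(): hands the job in; it is judged then, once.
Trained networks look in a picture, given as the dict that the camera call returned (one of the last four; its "shot" number tells which), for a name from the list of things; names that differ only in an ending like _2 or _b are one class to them, and where a whole thing is asked for, a point or a joint stands for the part that bears it (a point fixed in the world has none). Each returns a list of dicts, best first, with "conf" (0 to 1); they miss things now and then, are a little off and sometimes report something else, mostly with a low value. They report only what shows in the picture. A call takes as long as a camera call. They do not tell look-alikes from the thing itself.
- find_in(picture, thing): "extent" ([centre column, centre row, width, height] in pixels, round what is visible of it).
- landmark_of(picture, thing): "at" ([column, row] in pixels: a listed point, or the origin of a listed thing).
The state is a dict: "clock": time; "joint_pos": joint angles; "joint_velocities": joint speeds; "joint_torque": joint torques, N m; "tcp_pos": TCP position; "eef_rot": TCP orientation; "contact_force": force on the tool from outside, world axes, zero at the start; "wrist_torque": the same for the moment, N m; "grip_width": finger opening in m; "grasp_force": force on a finger pad.
Only numpy, scipy, OpenCV 4.12 (cv2) and the standard library are available. Lean on these libraries where they do the work, as an engineer would, in place of code of your own. Each camera call takes 0.05 s, during which the arm holds its last target. There are 200 camera calls.

## Working session

There is one attempt and no reset: what is moved stays moved. The work goes in short steps, Python scripts to look and compute and a tool call to move; the robot and the scene stay as the last step left them, time stands still between calls to the robot, and variables do not carry over. Pictures are saved under pics/ and viewed, at most 10 in all, crops included, and the job is handed in when it is done.

Besides the shell and the picture viewer there is one more tool, called after "Emit:" as name(argument=value, ...), one argument or row to a line, values as JSON. drive_tool: Moves the arm, as the interface text tells. Its arguments: {"type":"object","properties":{"offset":{"type":"array"},"angular":{"type":"array"},"jaw":{"type":"array"},"grip_force":{"type":"number"}},"required":["offset","angular","jaw"]}

```bash
mkdir -p pics; ls; python3 - <<'E'
from bench import *
import cv2,numpy as np,json
S={}
for n in ["scene","side","wrist"]:
    p=snapshot(n); cv2.imwrite(f"pics/{n}0.png",p["img"][:,:,::-1])
    print(n,p["mtx"].tolist(),np.round(p["xyz"],4).tolist(),np.round(p["attitude"],4).tolist(),[k for k in p])
    for t in ["rotator","spindle","shaft_key","dowel","stop_grip","hub_a","wash_bottle","beaker","tube_rack"]:
        f=[(np.round(d["extent"]).astype(int).tolist(),round(d["conf"],2)) for d in find_in(p,t)] 
        l=[(np.round(d["at"]).astype(int).tolist(),round(d["conf"],2)) for d in landmark_of(p,t)]
        print(t,f,"|",l)
print(sense())
E
```

```text
pics
scene [[436.3922163173508, 0.0, 304.79602064932067], [0.0, 436.3922163173508, 235.48957023336595], [0.0, 0.0, 1.0]] [1.1802, -0.2309, 1.1171] [[0.5198, -0.6915, 0.5016], [0.8542, 0.4271, -0.2964], [-0.0092, 0.5825, 0.8127]] ['img', 'mtx', 'xyz', 'attitude', 'shot']
rotator [([301, 226, 54, 68], 0.7), ([386, 148, 52, 71], 0.61)] | [([304, 240], 0.7), ([389, 166], 0.7)]
spindle [([390, 148, 25, 27], 0.88), ([306, 227, 30, 34], 0.55)] | [([391, 148], 0.87), ([306, 224], 0.73)]
shaft_key [([304, 224, 34, 34], 0.75), ([391, 147, 28, 28], 0.57), ([297, 198, 15, 11], 0.28)] | [([398, 144], 0.76), ([311, 221], 0.69)]
dowel [([390, 145, 27, 23], 0.92), ([306, 227, 40, 35], 0.65)] | [([313, 230], 0.81), ([399, 156], 0.59)]
stop_grip [([387, 116, 10, 9], 0.67), ([296, 196, 15, 13], 0.4)] | [([296, 196], 0.6), ([386, 116], 0.48)]
hub_a [([257, 309, 34, 32], 0.86), ([182, 302, 34, 34], 0.73), ([233, 267, 27, 26], 0.67), ([293, 204, 11, 20], 0.28)] | [([183, 302], 0.97), ([258, 311], 0.87), ([231, 265], 0.56)]
wash_bottle [([187, 372, 34, 38], 0.86), ([319, 328, 75, 60], 0.29), ([185, 302, 37
[... 2437 characters left out ...]
e+00]), 'joint_velocities': array([ 0.00016137, -0.00111312, -0.00060077,  0.00035213, -0.0006836 ,
        0.00011581]), 'joint_torque': array([-5.64297770e-04, -5.56746447e+01,  5.03764522e+01,  7.28919549e-04,
       -1.94486825e-04,  3.38216307e-05]), 'tcp_pos': array([ 6.00055948e-01, -5.24772846e-06,  2.45341753e-01]), 'eef_rot': array([[ 3.41324413e-05,  9.99999988e-01,  1.53616470e-04],
       [ 9.99999999e-01, -3.41321270e-05, -2.04846503e-06],
       [-2.04322175e-06,  1.53616540e-04, -9.99999988e-01]]), 'contact_force': array([-0.0156439 ,  0.39610262,  0.50544275]), 'wrist_torque': array([0.02416973, 0.07365284, 0.0201457 ]), 'grasp_force': 0.0, 'grip_width': 0.08562567621816568}
```

```bash
python3 - <<'E'
import cv2,numpy as np
a=cv2.imread("pics/scene0.png")[80:440,130:450]; b=cv2.imread("pics/side0.png")[140:460,220:460]
c=np.zeros((600,800,3),np.uint8)
a=cv2.resize(a,(480,540)); b=cv2.resize(b,(315,420)); c[:540,:480]=a; c[:420,485:]=b
cv2.imwrite("pics/m0.png",c)
E
```

```text
(no output)
```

View pics/m0.png

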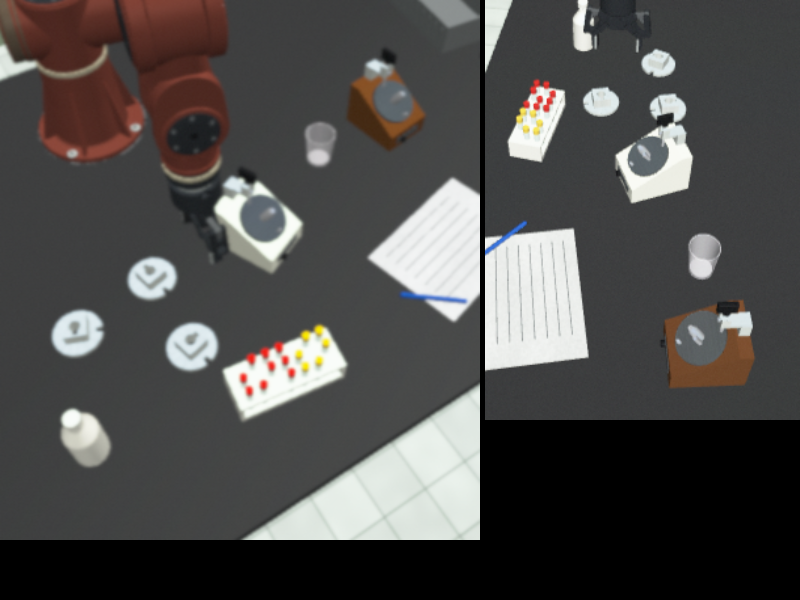

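View pics/wrist0.png

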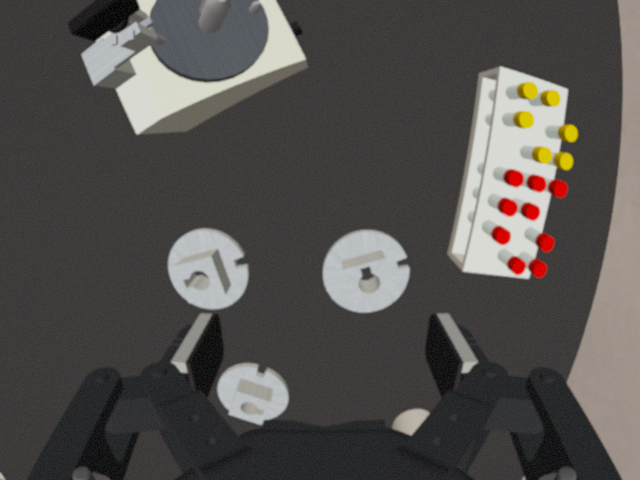

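The wanted rotator could be mistaken for the brown one at scene (389,166). The cream one, at scene (301,226) and wrist (209,40), fits the description. The hub candidates in the wrist view are at (209,268), (366,270) and (255,393), and (366,270) looks like the match. I'll check it in a close crop.

```bash
python3 - <<'E'
import cv2,numpy as np
a=cv2.imread("pics/wrist0.png")
c=[cv2.resize(a[y-50:y+50,x-50:x+50],(260,260),interpolation=3) for x,y in [(209,268),(366,270),(255,393)]]
d=cv2.resize(a[0:140,60:320],(780,420)[:2],interpolation=3)[:330]
cv2.imwrite("pics/c0.png",np.vstack([np.hstack(c),d]))
E
```

```text
(no output)
```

View pics/c0.png

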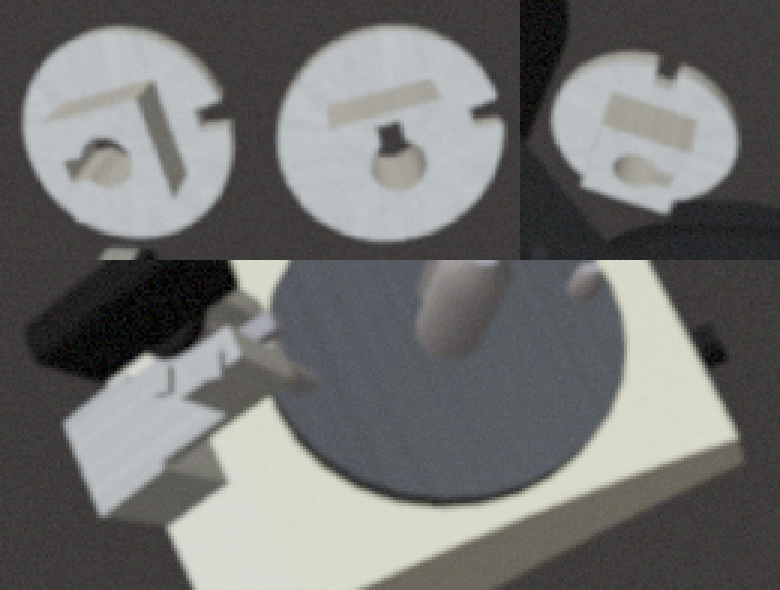

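Middle crop, wrist (366,270): the notch is on the right and the keyway is up, so the keyway is on -y and this is hub_b, the match. The left crop has its keyway opposite the notch (hub_c). The third has its keyway on +y (hub_a). Next I'll fit the poses.

```bash
cat > h.py <<'E'
import numpy as np, cv2
from scipy.optimize import least_squares
from scipy.spatial.transform import Rotation as R
def cam(p,name): return dict(K=np.array(p["mtx"]),t=np.array(p["xyz"]),A=np.array(p["attitude"]),w=name=="wrist")
def proj(c,P):
    v=(np.atleast_2d(P)-c["t"])@c["A"]*[1,-1,-1]
    f=c["K"][0,0]; o=c["K"][:2,2]
    if c["w"]:
        r=np.hypot(v[:,0],v[:,1]); th=np.arctan2(r,v[:,2]); return o+f*(th/np.maximum(r,1e-9))[:,None]*v[:,:2]
    return o+f*v[:,:2]/v[:,2:]
def ray(c,px,z):
    d=(np.array(px,float)-c["K"][:2,2])/c["K"][0,0]
    if c["w"]:
        th=np.hypot(*d); v=np.array([*(d/th*np.sin(th)),np.cos(th)])
    else: v=np.array([*d,1])
    v=c["A"]@(v*[1,-1,-1]); return c["t"]+v*(z-c["t"][2])/v[2]
s3=np.sqrt(3)/2
def sp(x,y,z): # spindle->rotator frame
    return np.array([x*s3-z*.5,y,.085+x*.5+z*s3])
ROT=dict(rotator=np.zeros(3),spindle=sp(0,0,0),shaft_key=sp(0,-.012,.027),dowel=sp(-.04,0,.013),stop_grip=np.array([.0365,0,.191]))
Rz=lambda a:R.from_euler("z",a).as_matrix()
def W(q,P): return np.array([q[0],q[1],0])+np.atleast_2d(P)@Rz(q[2]).T
E
cat > cams.py <<'E'
from h import *
CS=dict(K=np.array([[436.392,0,304.796],[0,436.392,235.49],[0,0,1]]),t=np.array([1.1802,-.2309,1.1171]),A=np.array([[0.5198,-0.6915,0.5016],[0.8542,0.4271,-0.2964],[-0.0092,0.5825,0.8127]]),w=False)
CD=dict(K=np.array([[501.85,0,318.43],[0,501.85,241.22],[0,0,1]]),t=np.array([.4869,1.1587,1.1933]),A=np.array([[-0.9936,0.091,-0.0669],[-0.1121,-0.721,0.6839],[0.0139,0.687,0.7265]]),w=False)
CW=dict(K=np.array([[371.648,0,324.038],[0,371.648,246.918],[0,0,1]]),t=np.array([.5998,.0814,.3736]),A=np.array([[1.0,-0.0004,-0.0001],[0.0004,0.9507,0.31],[0,-0.31,0.9507]]),w=True)
E
python3 - <<'E'
from cams import *
obs=[(CS,"rotator",(304,240)),(CS,"spindle",(306,224)),(CS,"shaft_key",(311,221)),(CS,"dowel",(313,230)),(CS,"stop_grip",(296,196)),
(CD,"rotator",(340,275)),(CD,"spindle",(342,256)),(CD,"shaft_key",(341,256)),(CD,"dowel",(328,264)),(CD,"stop_grip",(360,231)),
(CW,"rotator",(236,45)),(CW,"spindle",(212,23)),(CW,"dowel",(257,0)),(CW,"stop_grip",(103,16))]
fun=lambda q:np.concatenate([(proj(c,W(q,ROT[n]))[0]-p) for c,n,p in obs])
best=min((least_squares(fun,[.45,.3,a],loss="soft_l1",f_scale=2) for a in np.arange(0,6.3,1)),key=lambda r:r.cost)
q=best.x;print("rot",q,best.cost)
for (c,n,p),r in zip(obs,fun(q).reshape(-1,2)): print(n,np.round(r,1))
print("grip",W(q,ROT["stop_grip"]))
c=ray(CW,(366,271),.008);n1=ray(CW,(408.3,261.5),.008);n2=ray(CW,(397.5,264.2),.008);k=ray(CW,(366,267.3),.034)
print("hub",c,n1,n2,np.arctan2(*(c-n1)[1::-1]),np.hypot(*(c-n1)[:2]),k)
print(ray(CS,(258,311),0),ray(CW,(363,268),0),ray(CD,(307,218),0))
E
```

```text
rot [0.5108742  0.17198948 3.6323417 ] 28.492776032683306
rotator [2.9 0.5]
spindle [0.7 0.1]
shaft_key [ 1.7 -2.7]
dowel [5.8 1.5]
stop_grip [-0.8 -0. ]
rotator [1.3 0.8]
spindle [0.6 1.4]
shaft_key [-0.6  0.2]
dowel [ 1.7 -0.9]
stop_grip [-3.7 -2. ]
rotator [-0.8  0. ]
spindle [-1.1  0.3]
dowel [1.2 0.5]
stop_grip [0.1 0.2]
grip [[0.47868193 0.15478752 0.191     ]]
hub [ 0.64446424 -0.06472563  0.008     ] [ 0.68977773 -0.05414648  0.008     ] [ 0.67812628 -0.05715092  0.008     ] -2.9122349517736623 0.046532042088926064 [ 0.64113168 -0.05041149  0.034     ]
[ 0.64437659 -0.07065222  0.        ] [ 0.64202696 -0.06440878  0.        ] [ 0.64784336 -0.06838308  0.        ]
```

```bash
python3 - <<'E'
from cams import *
q=[.5109,.172,3.6323]
for a in (0,np.pi/2):
    d=np.array([np.cos(a),np.sin(a),0])*.018
    for c in (CW,CS,CD): print(a,np.round([proj(c,W(q,[.0365,0,z]+s*d))[0] for z in (.175,.201) for s in (-1,1)]).tolist())
E
```

```text
0 [[141.0, 4.0], [95.0, 41.0], [119.0, -9.0], [70.0, 33.0]]
0 [[301.0, 202.0], [290.0, 197.0], [301.0, 196.0], [290.0, 191.0]]
0 [[350.0, 235.0], [362.0, 231.0], [351.0, 228.0], [362.0, 225.0]]
1.5707963267948966 [[107.0, 1.0], [128.0, 44.0], [84.0, -10.0], [105.0, 36.0]]
1.5707963267948966 [[299.0, 196.0], [292.0, 204.0], [299.0, 189.0], [292.0, 198.0]]
1.5707963267948966 [[359.0, 237.0], [353.0, 229.0], [359.0, 231.0], [354.0, 222.0]]
```

Emit:
drive_tool(
  offset=[
    [0.013, -0.01, -0.035],
    [0.026, -0.02, -0.035],
    [0.039, -0.03, -0.035],
    [0.052, -0.04, -0.035],
    [0.065, -0.05, -0.035],
    [0.078, -0.06, -0.035],
    [0.09, -0.07, -0.035],
    [0.103, -0.08, -0.035],
    [0.116, -0.09, -0.035],
    [0.13, -0.1, -0.035],
    [0.143, -0.11, -0.035],
    [0.155, -0.121, -0.035],
  ],
  angular=[
    [0, 0, -0.172],
    [0, 0, -0.344],
    [0, 0, -0.516],
    [0, 0, -0.688],
    [0, 0, -0.86],
    [0, 0, -1.03],
    [0, 0, -1.2],
    [0, 0, -1.375],
    [0, 0, -1.545],
    [0, 0, -1.72],
    [0, 0, -1.89],
    [0, 0, -2.06],
  ],
  jaw=[-1, -1, -1, -1, -1, -1, -1, -1, -1, -1, -1, -1],
)

```text
clock: 4.35
tcp_pos: [0.4787, 0.1554, 0.2804]
eef_rot: [[-0.88, -0.475, 0.0], [-0.475, 0.88, 0.0], [-0.0, -0.0, -1.0]]
contact_force: [0.9, 0.3, 0.1]
grip_width: 0.0857
grasp_force: 0.0
```

```bash
python3 - <<'E'
from bench import *
from h import *
p=snapshot("wrist"); c=cam(p,"wrist"); im=p["img"][:,:,::-1].copy()
q=[.5109,.172,3.6323]
for n in ["spindle","shaft_key","dowel","stop_grip"]:
    print(n,[(np.round(d["at"],1).tolist(),round(d["conf"],2)) for d in landmark_of(p,n)],proj(c,W(q,ROT[n]))[0].round(1))
    cv2.circle(im,tuple(int(v) for v in proj(c,W(q,ROT[n]))[0]),3,(0,0,255),1)
for s in (-1,1):
  for t in (-1,1): cv2.circle(im,tuple(int(v) for v in proj(c,W(q,[.0365+s*.018,t*.005,.201]))[0]),2,(0,255,0),1)
cv2.imwrite("pics/w1.png",im); print(sense()["joint_pos"].round(2))
import pickle;pickle.dump(c,open("w1.pkl","wb"))
E
```

```text
spindle [([320.2, 256.3], 0.9)] [321.3 256.6]
shaft_key [([332.6, 277.6], 0.67)] [334.8 280.1]
dowel [([623.6, 334.5], 0.81), ([321.7, 292.3], 0.71)] [321.3 292.9]
stop_grip [([320.1, 260.3], 0.89)] [320.3 258.4]
[ 0.05 -0.18 -0.12  1.63 -0.   -0.43]
```

View pics/w1.png

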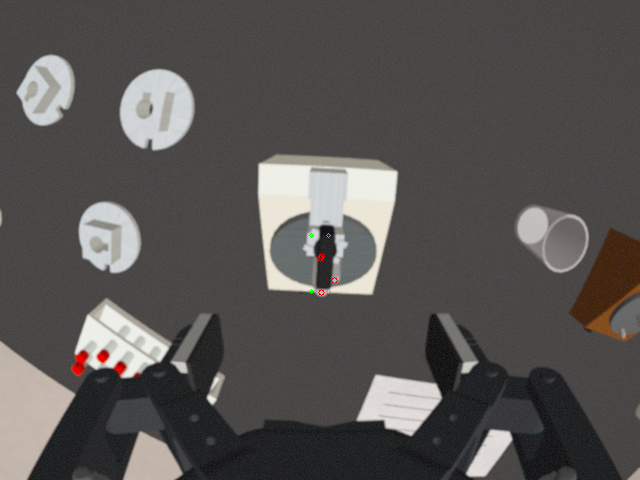

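```bash
python3 - <<'E'
from h import *
import pickle
c=pickle.load(open("w1.pkl","rb")); im=cv2.imread("pics/w1.png")
for a,b,z in [((272,157),(383,163),.11),((267,289),(373,294),.03)]:
    A,B=ray(c,a,z),ray(c,b,z); print("edge yaw",np.arctan2(*(B-A)[1::-1])+np.pi/2+2*np.pi)
g=im.max(axis=2)
m=(g<28).astype(np.uint8); m[:215]=0;m[300:]=0;m[:,:305]=0;m[:,345:]=0
n,l,s,ce=cv2.connectedComponentsWithStats(m); k=1+s[1:,4].argmax(); print(s[k],ce[k])
pts=np.argwhere(l==k)
for y in (230,240,250,260,270,280,288): 
    xs=pts[pts[:,0]==y][:,1]; print(y,xs.min() if len(xs) else None,xs.max() if len(xs) else None)
b=cv2.cvtColor(im,cv2.COLOR_BGR2HSV)
m=((b[...,1]>25)&(b[...,2]>40)&(b[...,2]<140)&(b[...,0]>90)&(b[...,0]<125)).astype(np.uint8);m[:200]=0;m[300:]=0;m[:,:255]=0;m[:,390:]=0
for y in (235,245,255,265): xs=np.where(m[y])[0]; print("seat",y,xs.min() if len(xs) else 0,xs.max() if len(xs) else 0)
A=ray(c,(325.3,228),.201);B=ray(c,(323,288),.201);print(A,B)
E
python3 - <<'E'
import cv2
a=cv2.imread("pics/w1.png");cv2.imwrite("pics/w1c.png",cv2.resize(a[150:305,250:405],(775,600),interpolation=3)[:600])
E
```

```text
edge yaw 9.866891329174514
edge yaw 9.868869641597279
[321 227  12   9  69] [326.43478261 230.1884058 ]
230 321 332
240 None None
250 None None
260 None None
270 None None
280 None None
288 None None
seat 235 0 0
seat 245 0 0
seat 255 0 0
seat 265 330 331
[0.45761259 0.14688612 0.201     ] [0.49168104 0.16373865 0.201     ]
```

View pics/w1c.png

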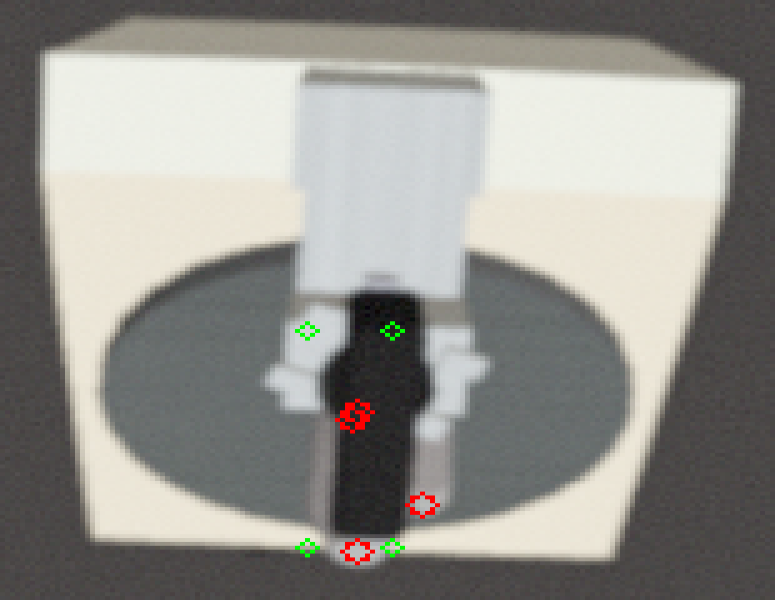

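```bash
python3 - <<'E'
from h import *
import pickle
c=pickle.load(open("w1.pkl","rb"))
ph=np.linspace(0,2*np.pi,720)
seat=np.array([sp(.05*np.cos(a),.05*np.sin(a),0) for a in ph])
def f(q):
    s=proj(c,W(q,seat)); b=proj(c,W(q,[.0185,0,.201]))[0]; d=proj(c,W(q,ROT["spindle"]))[0]
    return np.r_[s[:,0].min()-270.6,s[:,0].max()-376.4,s[:,1].min()-212,s[:,1].max()-286.2,b-[324,287.7],(q[2]-3.584)*100]
r=least_squares(f,[.511,.172,3.584],x_scale=[.01,.01,.1]);print(r.x,f(r.x).round(1));print(W(r.x,ROT["stop_grip"]))
print(f([.5109,.172,3.6323]).round(1))
E
```

```text
[0.50739204 0.17201482 3.58408287] [-1.5  1.   1.7 -0.8  0.3 -0.8  0. ]
[[0.47440742 0.15638584 0.191     ]]
[-3.3 -1.   5.3  1.9 -3.9  3.8  4.8]
```

Emit:
drive_tool(
  offset=[
    [0.0033, 0.0029, 0.02],
    [0.0033, 0.0029, 0.05],
    [0.0033, 0.0029, 0.08],
    [0.0033, 0.0029, 0.091],
    [0.0033, 0.0029, 0.091],
    [0.0033, 0.0029, 0.091],
    [0.0033, 0.0029, 0.091],
    [0.0033, 0.0029, 0.091],
  ],
  angular=[
    [0, 0, 0.053],
    [0, 0, 0.053],
    [0, 0, 0.053],
    [0, 0, 0.053],
    [0, 0, 0.053],
    [0, 0, 0.053],
    [0, 0, 0.053],
    [0, 0, 0.053],
  ],
  jaw=[-0.3, 0.0, 0.3, 0.5, 1, 1, 1, 1],
  grip_force=50,
)

```text
clock: 5.6
tcp_pos: [0.4748, 0.1549, 0.1898]
eef_rot: [[-0.907, -0.421, -0.001], [-0.421, 0.907, -0.002], [0.001, -0.002, -1.0]]
contact_force: [-0.0, -4.8, -5.7]
grip_width: 0.0094
grasp_force: 52.9
```

Emit:
drive_tool(
  offset=[
    [0, -0.001, -0.01],
    [0, -0.001, -0.02],
    [0, -0.001, -0.029],
    [0, -0.001, -0.029],
    [0, -0.001, -0.029],
    [0, -0.001, -0.029],
    [0, -0.001, -0.029],
    [0, -0.001, -0.029],
    [0, -0.001, -0.029],
    [0, -0.001, -0.029],
    [0, -0.001, -0.029],
    [0, -0.001, -0.029],
  ],
  angular=[
    [0, 0, 0],
    [0, 0, 0],
    [0, 0, 0],
    [0, 0, 0],
    [0, 0, -0.17],
    [0, 0, -0.34],
    [0, 0, -0.51],
    [0, 0, -0.68],
    [0, 0, -0.85],
    [0, 0, -1.02],
    [0, 0, -1.2],
    [0, 0, -1.2],
  ],
  jaw=[1, 1, 1, 1, 1, 1, 1, 1, 1, 1, 1, 1],
)

```text
clock: 7.1
tcp_pos: [0.4766, 0.1536, 0.2192]
eef_rot: [[0.067, -0.998, 0.003], [-0.998, -0.067, -0.003], [0.004, -0.003, -1.0]]
contact_force: [4.2, -10.6, -9.5]
grip_width: 0.0088
grasp_force: 52.5
```

Emit:
drive_tool(
  offset=[
    [0.001, -0.001, 0.002],
    [0.002, -0.0017, 0.004],
    [0.002, -0.0017, 0.006],
    [0.002, -0.0017, 0.008],
    [0.002, -0.0017, 0.008],
  ],
  angular=[
    [0, 0, 0],
    [0, 0, 0],
    [0, 0, 0],
    [0, 0, 0],
    [0, 0, 0],
  ],
  jaw=[1, 1, 1, 1, 1],
)

```text
clock: 7.72
tcp_pos: [0.4771, 0.1531, 0.2103]
eef_rot: [[0.065, -0.998, 0.0], [-0.998, -0.065, -0.001], [0.001, -0.0, -1.0]]
contact_force: [0.2, -4.9, -8.3]
grip_width: 0.009
grasp_force: 52.5
```

Emit:
drive_tool(
  offset=[
    [0, 0, 0.001],
    [0, 0, 0.002],
    [0, 0, 0.002],
  ],
  angular=[
    [0, 0, 0],
    [0, 0, 0],
    [0, 0, 0],
  ],
  jaw=[1, 1, 1],
)

```text
clock: 8.1
tcp_pos: [0.4772, 0.1531, 0.2099]
eef_rot: [[0.065, -0.998, 0.002], [-0.998, -0.065, -0.001], [0.001, -0.002, -1.0]]
contact_force: [-4.7, -5.1, 2.0]
grip_width: 0.0093
grasp_force: 54.2
```

Emit:
drive_tool(
  offset=[
    [0, 0, 0.001],
    [0, 0, 0.001],
    [0, 0, 0.001],
    [0, 0, -0.02],
    [0, 0, -0.06],
    [0, 0, -0.09],
  ],
  angular=[
    [0, 0, 0],
    [0, 0, 0],
    [0, 0, 0],
    [0, 0, 0],
    [0, 0, 0],
    [0, 0, 0],
  ],
  jaw=[-0.4, -0.4, -0.4, -0.6, -1, -1],
)

```text
clock: 8.85
tcp_pos: [0.4772, 0.1534, 0.3]
eef_rot: [[0.066, -0.998, 0.001], [-0.998, -0.065, 0.0], [-0.0, -0.001, -1.0]]
contact_force: [0.5, -0.1, -0.5]
grip_width: 0.0849
grasp_force: 0.0
```

```bash
python3 - <<'E'
from bench import *
from h import *
p=snapshot("wrist"); c=cam(p,"wrist"); im=p["img"][:,:,::-1].copy(); s=snapshot("side"); s2=snapshot("scene")
q=[.5074,.172,3.584]; q=[.5098,.1685,3.584]
for n in ["spindle","dowel"]: print(n,[(np.round(d["at"],1).tolist(),round(d["conf"],2)) for d in landmark_of(p,n)],proj(c,W(q,ROT[n]))[0].round(1))
g=[d["at"] for d in landmark_of(p,"stop_grip")]; print("grip",g,proj(c,W(q,[.0365,0,.213]))[0])
for nm,pp in (("side",s),("scene",s2)):
    cc=cam(pp,nm); print(nm,[(np.round(d["at"],1).tolist(),round(d["conf"],2)) for d in landmark_of(pp,"stop_grip")],proj(cc,W(q,[.0365,0,.191]))[0],proj(cc,W(q,[.0365,0,.213]))[0])
hb=[(np.round(d["at"],1).tolist(),round(d["conf"],2)) for d in landmark_of(p,"hub_b")]; print(hb)
cv2.imwrite("pics/w2raw.png",im)
import pickle;pickle.dump(c,open("w2.pkl","wb"))
u,v=[int(t) for t in proj(c,W(q,[.0365,0,.17]))[0]]; print(u,v)
y0,x0=max(v-75,0),max(u-75,0)
A=cv2.resize(im[y0:y0+150,x0:x0+150],(440,440),interpolation=3)
def crop(pp,nm):
    u,v=[int(t) for t in proj(cam(pp,nm),W(q,[.0365,0,.17]))[0]]; return cv2.resize(pp["img"][v-30:v+30,u-40:u+40,::-1],(293,220),interpolation=3)
cv2.imwrite("pics/w2.png",np.hstack([A,np.vstack([crop(s,"side"),crop(s2,"scene")])])); print(sense()["clock"],sense()["tcp_pos"])
E
```

```text
spindle [([289.2, 230.6], 0.89)] [289.2 225.5]
dowel [([251.0, 240.5], 0.79), ([344.2, 11.8], 0.27)] [252.5 238.1]
grip [[324.0, 266.1]] [324.67678715 257.56274378]
side [([399.7, 369.7], 0.66), ([356.7, 222.4], 0.6)] [356.98279969 228.56668684] [357.53317601 223.00221063]
scene [([293.7, 192.6], 0.65), ([302.5, 239.5], 0.65), ([388.3, 115.4], 0.54), ([189.3, 378.0], 0.52), ([341.7, 186.9], 0.38)] [294.3553416  195.81968513] [294.12606542 190.57381081]
[([192.9, 9.5], 0.62), ([344.8, 9.9], 0.62)]
324 237
9.3 [0.47660228 0.15323432 0.29730772]
```

View pics/w2.png

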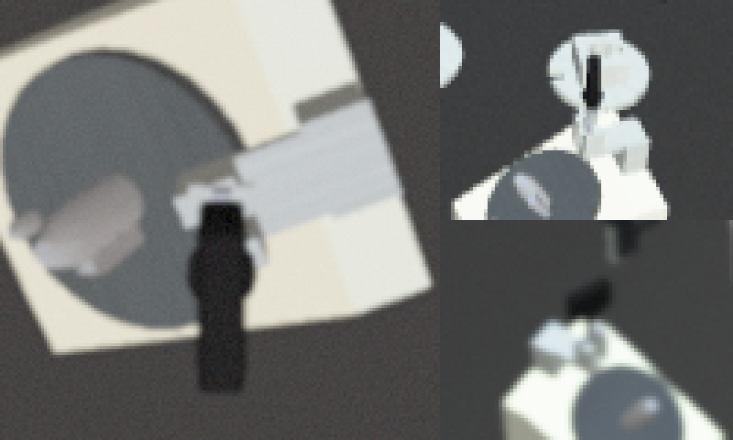

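Crop shows the stop's blade (crop (222,290)) standing up and turned away from the arm, so it is parked. Next, above hub_b.

Emit:
drive_tool(
  offset=[
    [0.025, -0.017, 0],
    [0.05, -0.034, 0],
    [0.075, -0.05, 0],
    [0.1, -0.067, 0],
    [0.125, -0.084, 0.0],
    [0.15, -0.1, 0.0],
    [0.175, -0.118, 0.02],
    [0.2, -0.135, 0.04],
    [0.2296, -0.152, 0.06],
    [0.2296, -0.152, 0.06],
  ],
  angular=[
    [0, 0, 0.16],
    [0, 0, 0.32],
    [0, 0, 0.48],
    [0, 0, 0.64],
    [0, 0, 0.8],
    [0, 0, 0.96],
    [0, 0, 1.12],
    [0, 0, 1.28],
    [0, 0, 1.407],
    [0, 0, 1.407],
  ],
  jaw=[-1, -1, -1, -1, -1, -1, -1, -1, -1, -1],
)

```text
clock: 10.55
tcp_pos: [0.6432, -0.0676, 0.2348]
eef_rot: [[-0.975, -0.224, -0.004], [-0.224, 0.975, 0.001], [0.004, 0.002, -1.0]]
contact_force: [-0.2, 0.0, 0.4]
grip_width: 0.0853
grasp_force: 0.0
```

```bash
python3 - <<'E'
from bench import *
from h import *
import pickle
p=snapshot("wrist"); c=cam(p,"wrist"); im=p["img"][:,:,::-1].copy(); s=sense(); print(s["clock"],s["tcp_pos"],s["eef_rot"].round(3).tolist())
hb=[(np.round(d["at"],1).tolist(),round(d["conf"],2)) for d in landmark_of(p,"hub_b")]; print(hb,ray(c,hb[0][0],0))
pickle.dump(c,open("w3.pkl","wb")); cv2.imwrite("pics/w3raw.png",im)
u,v=[int(t) for t in proj(c,[.644,-.066,.015])[0]]; x0,y0=u-80,v-80; print(x0,y0)
cv2.imwrite("pics/w3.png",cv2.resize(im[y0:y0+160,x0:x0+160],(600,600),interpolation=3))
E
```

```text
10.6 [ 0.64312229 -0.06649175  0.23642544] [[-0.974, -0.227, -0.003], [-0.227, 0.974, 0.001], [0.003, 0.002, -1.0]]
[([319.5, 209.3], 0.93), ([188.2, 49.7], 0.85), ([365.4, 40.7], 0.71)] [ 0.64232537 -0.06989293  0.        ]
242 135
```

View pics/w3.png

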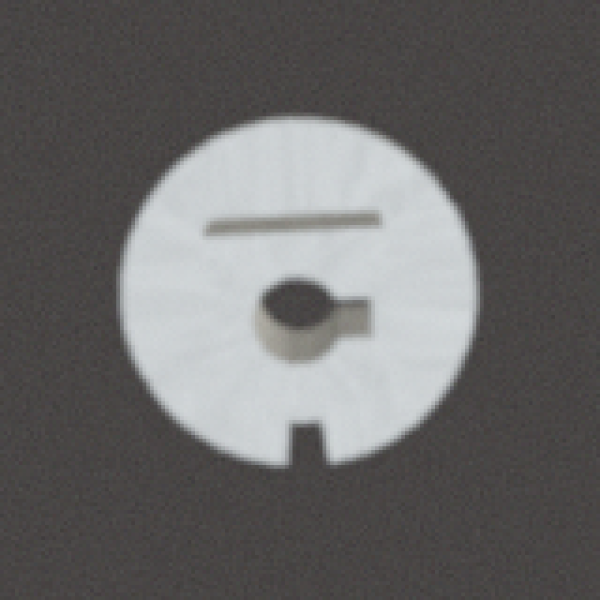

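```bash
python3 - <<'E'
from h import *
import pickle
c=pickle.load(open("w3.pkl","rb")); P=lambda u,v:(242+u/3.75,135+v/3.75)
ph=np.linspace(0,2*np.pi,720); rim=np.c_[.0465*np.cos(ph),.0465*np.sin(ph),0*ph+.008]
def f(q):
    s=proj(c,W(q,rim)); k=[proj(c,W(q,x))[0] for x in ([-.0465,0,.008],[-.0345,0,.008],[.022,.022,.034],[.022,-.022,.034],[0,-.018,.034])]
    o=[P(309,466),P(306,424),P(205,236),P(381,223),P(370,316)]
    return np.r_[s[:,0].min()-P(120,0)[0],s[:,0].max()-P(478,0)[0],s[:,1].min()-P(0,116)[1],s[:,1].max()-P(0,466)[1],(np.array(k)-o).ravel()]
r=least_squares(f,[.643,-.066,-2.85],x_scale=[.01,.01,.1]);print(r.x,f(r.x).round(1))
E
```

```text
[ 0.64478223 -0.06718101 -2.85557514] [ 0.3 -0.6  0.7 -0.5 -0.  -0.6  0.1 -0.6 -1.1  0.2  0.8  0.7  0.5 -0.1]
```

Crop: the notch is down (309,466) and the keyway is to the right (350,316), so on -y. That confirms hub_b. Grasping the boss.

Emit:
drive_tool(
  offset=[
    [-0.0023, -0.0011, 0.05],
    [-0.0023, -0.0011, 0.1],
    [-0.0023, -0.0011, 0.15],
    [-0.0023, -0.0011, 0.19],
    [-0.0023, -0.0011, 0.205],
    [-0.0023, -0.0011, 0.214],
    [-0.0023, -0.0011, 0.214],
    [-0.0023, -0.0011, 0.214],
    [-0.0023, -0.0011, 0.214],
    [-0.0023, -0.0011, 0.214],
  ],
  angular=[
    [0, 0, -0.057],
    [0, 0, -0.057],
    [0, 0, -0.057],
    [0, 0, -0.057],
    [0, 0, -0.057],
    [0, 0, -0.057],
    [0, 0, -0.057],
    [0, 0, -0.057],
    [0, 0, -0.057],
    [0, 0, -0.057],
  ],
  jaw=[-1, -1, -1, -1, -0.8, -0.5, 0.0, 0.3, 0.5, 0.6],
  grip_force=60,
)

```text
clock: 11.9
tcp_pos: [0.6474, -0.0669, 0.0263]
eef_rot: [[-0.959, -0.282, 0.003], [-0.282, 0.959, -0.001], [-0.003, -0.002, -1.0]]
contact_force: [-0.5, 1.6, 6.8]
grip_width: 0.0426
grasp_force: 63.8
```

Emit:
drive_tool(
  offset=[
    [0, 0, 0],
    [0.001, 0, 0.003],
    [0.001, 0, 0.006],
    [0.001, 0, 0.006],
    [0.001, 0, 0.006],
    [0.001, 0, 0.006],
  ],
  angular=[
    [0, 0, 0],
    [0, 0, 0],
    [0, 0, 0],
    [0, 0, 0],
    [0, 0, 0],
    [0, 0, 0],
  ],
  jaw=[-0.3, -0.3, -0.2, 0.6, 0.6, 0.6],
  grip_force=80,
)

```text
clock: 12.65
tcp_pos: [0.6462, -0.0673, 0.0203]
eef_rot: [[-0.959, -0.282, 0.002], [-0.282, 0.959, -0.001], [-0.002, -0.002, -1.0]]
contact_force: [-2.2, -0.2, 13.5]
grip_width: 0.0428
grasp_force: 88.9
```

```bash
cat >> h.py <<'E'
def spin(q):
    c,s=np.cos(q[2]),np.sin(q[2]); X=np.array([s3*c,s3*s,.5]); Z=np.array([-.5*c,-.5*s,s3]); O=np.array([q[0],q[1],.085])
    return O,np.c_[X,-np.cross(Z,X),-Z]   # tool rotation for a hub in line
Q=[.5099,.1715,3.582]
def go(s,x,y,h,q=Q,base=None):
    "offset, rotvec from state s to hub at spindle (x,y) with TCP h above the seat"
    O,T=spin(q); P=O+T@np.array([x,-y,-h]); E=np.array(s["eef_rot"])
    return E.T@(P-s["tcp_pos"]), R.from_matrix(E.T@T).as_rotvec(), P
E
python3 - <<'E'
from bench import *
from h import *
s=sense(); o,r,P=go(s,0,0,.095); print(s["tcp_pos"],s["joint_pos"].round(2)); print("off",o.round(4),"rot",r.round(4),"P",P.round(4))
E
```

```text
[ 0.64624926 -0.06733033  0.02031669] [-0.3   0.33 -0.06  1.18 -0.   -0.59]
off [ 0.0162  0.2747 -0.1474] rot [ 0.0387  0.5244 -0.1513] P [0.5529 0.1917 0.1673]
```

Emit:
drive_tool(
  offset=[
    [0, 0, -0.03],
    [0, 0, -0.07],
    [0.0, 0.01, -0.12],
    [0.0, 0.03, -0.15],
    [0.004, 0.07, -0.155],
    [0.008, 0.12, -0.155],
    [0.01, 0.17, -0.155],
    [0.014, 0.22, -0.15],
    [0.016, 0.26, -0.147],
    [0.016, 0.275, -0.147],
    [0.016, 0.275, -0.147],
  ],
  angular=[
    [0, 0, 0],
    [0, 0, 0],
    [0, 0, 0],
    [0.005, 0.09, -0.03],
    [0.01, 0.18, -0.05],
    [0.015, 0.27, -0.08],
    [0.025, 0.36, -0.11],
    [0.03, 0.45, -0.13],
    [0.039, 0.524, -0.151],
    [0.039, 0.524, -0.151],
    [0.039, 0.524, -0.151],
  ],
  jaw=[0.6, 0.6, 0.6, 0.6, 0.6, 0.6, 0.6, 0.6, 0.6, 0.6, 0.6],
)

```text
clock: 14.02
tcp_pos: [0.5522, 0.193, 0.1648]
eef_rot: [[-0.782, -0.427, -0.453], [-0.371, 0.904, -0.213], [0.501, 0.001, -0.866]]
contact_force: [-0.4, 0.1, -2.1]
grip_width: 0.0427
grasp_force: 86.6
```

```bash
python3 - <<'E'
from bench import *
from h import *
import pickle
p=snapshot("wrist"); c=cam(p,"wrist"); im=p["img"][:,:,::-1].copy(); s=sense()
O,T=spin(Q); h=T.T@(s["tcp_pos"]-O); print(s["clock"],"tcp in spindle x,y,h",h[0],-h[1],-h[2],"rot err",R.from_matrix(s["eef_rot"].T@T).as_rotvec().round(3),s["contact_force"],s["grip_width"])
print(s["joint_pos"].round(2))
for n in ["spindle","shaft_key","dowel","hub_b"]: print(n,[(np.round(d["at"],1).tolist(),round(d["conf"],2)) for d in landmark_of(p,n)],proj(c,W(Q,ROT[n]))[0].round(1) if n!="hub_b" else "")
pickle.dump(c,open("w4.pkl","wb")); cv2.imwrite("pics/w4.png",im)
E
```

```text
14.075 tcp in spindle x,y,h -0.0007608450967916125 -0.0002954769901409231 0.09348412864974362 rot err [0.001 0.    0.   ] [-0.15782125 -0.83496995 -3.01898434] 0.043014173417458924
[ 0.18  0.76  0.67  1.99 -0.13 -0.23]
spindle [] [318.9 255.2]
shaft_key [] [339.6 271.1]
dowel [] [318.8 320.8]
hub_b [([33.2, 127.6], 0.81), ([135.3, 140.3], 0.74)]
```

View pics/w4.png

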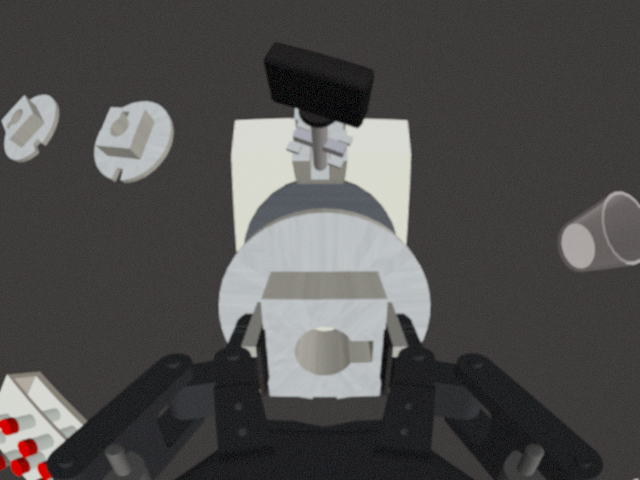

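```bash
python3 - <<'E'
from h import *
import pickle
c=pickle.load(open("w4.pkl","rb")); im=cv2.imread("pics/w4.png"); g=cv2.GaussianBlur(im,(3,3),0)[...,2].astype(float)
def edges(r,n=6):
    d=np.diff(g[r]); k=np.argsort(-abs(d)); out=[]
    for i in k:
        if 200<i<440 and all(abs(i-j)>4 for j,_ in out): out.append((int(i),int(d[i])))
        if len(out)==n: break
    return sorted(out)
for r in (130,150,200,215,225,270,285,300,305): print(r,edges(r))
col=g[:,324]; d=np.diff(col); print("col324",[(int(i),int(d[i])) for i in range(100,400) if abs(d[i])>12])
ph=np.linspace(0,2*np.pi,1440)
seat=proj(c,W(Q,np.array([sp(.05*np.cos(a),.05*np.sin(a),0) for a in ph])))
O,T=spin(Q); C0=c
for r in (200,215,225): 
    i=np.where(abs(seat[:,1]-r)<.3)[0]; print("seat pred",r,seat[i,0].min(),seat[i,0].max())
print("seat top",seat[:,1].min())
hb=lambda h:proj(c,O+(np.array(h)*[1,-1,-1]+[-.0008,.0003,-.0935+.0203])@T.T)
rim=hb(np.c_[.0465*np.cos(ph),.0465*np.sin(ph),0*ph+.008]); print("rim",rim[:,0].min(),rim[:,0].max(),rim[:,1].min())
print("boss top",hb([[.022,.022,.034],[.022,-.022,.034],[-.022,.022,.034],[-.022,-.022,.034],[0,-.018,.034]]).round(1).tolist())
E
```

```text
130 [(232, 50), (294, -10), (311, -25), (327, 15), (345, 13), (408, -46)]
150 [(230, 52), (286, -17), (312, -21), (335, 9), (346, 18), (410, -46)]
200 [(232, 49), (265, -29), (347, -2), (376, 30), (408, -48), (424, 2)]
215 [(233, 48), (253, -34), (283, 6), (365, -7), (387, 36), (408, -47)]
225 [(233, 47), (248, -38), (265, 10), (383, -14), (392, 39), (407, -49)]
270 [(225, 36), (364, -2), (378, 3), (393, 2), (422, -37), (434, -2)]
285 [(220, 37), (265, -16), (303, -3), (318, 2), (382, 14), (427, -38)]
300 [(218, 39), (255, -2), (263, -2), (345, -2), (394, -2), (429, -35)]
305 [(217, 41), (255, -21), (260, 25), (387, -21), (392, 19), (430, -40)]
col324 [(124, 13), (125, 31), (126, 35), (127, 23), (146, -17), (147, -17), (168, 14), (178, -15), (179, -18), (183, -13), (207, 18), (208, 14), (211, 15), (212, 14), (271, -14), (298, 15), (329, -15), (330, -24), (331, -21), (374, 16), (375, 15), (395, -24), (396, -38), (397, -35), (398, -16)]
seat pred 200 261.2085955582319 376.62796112010994
seat pred 215 250.03498454474214 387.7629486157438
seat pred 225 245.39507732906503 392.5241149367638
seat top 176.0817312472558
rim 211.73885893771035 423.70798219860177 213.06748749289352
boss top [[252.3, 299.5], [379.7, 300.0], [262.0, 396.3], [371.6, 397.0], [364.9, 353.0]]
```

```bash
python3 - <<'E'
from bench import *
from h import *
import pickle
c=pickle.load(open("w4.pkl","rb")); s=sense(); E=s["eef_rot"]
print((E.T@(c["t"]-s["tcp_pos"])).round(4), (E.T@c["A"]).round(4).tolist())
c3=pickle.load(open("w3.pkl","rb"));E=np.array([[-0.974, -0.227, -0.003], [-0.227, 0.974, 0.001], [0.003, 0.002, -1.0]]);print((E.T@(c3["t"]-[ 0.64312229,-0.06649175,0.23642544])).round(4),(E.T@c3["A"]).round(4).tolist())
print(s["tcp_pos"],s["clock"])
E
```

```text
[ 0.0778  0.0036 -0.1277] [[0.0035, 0.9511, 0.309], [1.0, -0.0037, -0.0001], [0.0011, 0.309, -0.9511]]
[ 0.0794  0.001  -0.1268] [[-0.0028, 0.9511, 0.3091], [1.0001, 0.0027, 0.0005], [-0.0007, 0.3088, -0.9511]]
[0.55282254 0.19117179 0.16620261] 14.275
```

```bash
cat >> h.py <<'E'
# nominal wrist camera in the tool frame
CT=dict(K=np.array([[371.648,0,324.038],[0,371.648,246.918],[0,0,1]]),t=np.array([.0812,0,-.1280]),A=np.array([[0,.951,.3091],[1,0,0],[0,.3091,-.951]]),w=True)
PH=np.linspace(0,2*np.pi,1440)
def hubpts(h,dx,dy,dz=.0203): return proj(CT,np.atleast_2d(h)*[1,-1,-1]+[dx,dy,dz])
def seatpts(dx,dy,H): return proj(CT,np.c_[.05*np.cos(PH)+dx,-.05*np.sin(PH)+dy,0*PH+H])
E
python3 - <<'E'
from h import *
BT=[[.022,.022,.034],[.022,-.022,.034],[-.022,.022,.034],[-.022,-.022,.034]]
rim=np.c_[.0465*np.cos(PH),.0465*np.sin(PH),0*PH+.008]
def fh(v):
    r=hubpts(rim,*v); b=hubpts(BT,*v)
    return np.r_[r[:,0].min()-217.3,r[:,0].max()-430.5,r[:,1].min()-212,b[:2,1]-298.7,b[2:,1]-396.8,b[0,0]-260.5,b[1,0]-388]
r=least_squares(fh,[0,0,.02],x_scale=.01);print("hub in tool",r.x.round(4),fh(r.x).round(1))
def fs(v,full=True):
    s=seatpts(*v); o=[]
    for row,a,b in ((200,265.5,376.5),(215,253.5,387.5),(225,248.5,392.5)):
        i=np.where((abs(s[:,1]-row)<3)&(s[:,0]<320))[0]; j=np.where((abs(s[:,1]-row)<3)&(s[:,0]>320))[0]
        I=lambda k:np.polyval(np.polyfit(s[k,1]-row,s[k,0],1),0)
        o+=[I(i)-a,I(j)-b]
    return np.r_[o,s[:,1].min()-181,(v[2]-.0935)*1000]
r=least_squares(fs,[0,0,.0935],x_scale=.01,diff_step=1e-3);print("seat in tool",r.x.round(4),fs(r.x).round(1))
E
```

```text
hub in tool [0.0034 0.     0.0198] [ 0.3  0.1 -0.1  0.2  0.2 -0.2 -0.2 -0.5  0.2]
seat in tool [ 0.0019 -0.0021  0.0933] [ 0.7 -1.4  0.2  0.2 -0.1  0.5 -2.  -0.2]
```

Hub held; boss spans (260,299)–(388,397), seat edge at row 200 spans 265–376. Relative fit: the hub needs to shift by (-1.5, -2.1) mm in the tool frame, then advance 73.5 mm.

Emit:
drive_tool(
  offset=[
    [-0.0015, -0.0021, 0.0],
    [-0.0015, -0.0021, 0.01],
    [-0.0015, -0.0021, 0.02],
    [-0.0015, -0.0021, 0.028],
    [-0.0015, -0.0021, 0.034],
    [-0.0015, -0.0021, 0.04],
    [-0.0015, -0.0021, 0.04],
  ],
  angular=[
    [0, 0, 0],
    [0, 0, 0],
    [0, 0, 0],
    [0, 0, 0],
    [0, 0, 0],
    [0, 0, 0],
    [0, 0, 0],
  ],
  jaw=[0.6, 0.6, 0.6, 0.6, 0.6, 0.6, 0.6],
)

```text
clock: 15.15
tcp_pos: [0.5359, 0.1826, 0.1297]
eef_rot: [[-0.782, -0.426, -0.454], [-0.369, 0.905, -0.213], [0.502, 0.002, -0.865]]
contact_force: [0.2, 0.0, -2.5]
grip_width: 0.0427
grasp_force: 86.6
```

```bash
cat > st.py <<'E'
from bench import *
from h import *
s=sense(); O,T=spin(Q); h=T.T@(s["tcp_pos"]-O)
print(s["clock"],"x,y(tool),h",h.round(4),"rot",R.from_matrix(s["eef_rot"].T@T).as_rotvec().round(3),"F tool",(s["eef_rot"].T@s["contact_force"]).round(1),"M",(s["eef_rot"].T@s["wrist_torque"]).round(2),s["grip_width"].round(4),s["joint_pos"].round(2))
E
python3 st.py; python3 - <<'E'
from bench import *
import cv2,numpy as np
p=snapshot("wrist"); cv2.imwrite("pics/w5.png",cv2.resize(p["img"][180:420,170:480,::-1],(775,600),interpolation=3))
E
```

```text
Traceback (most recent call last):
  File "st.py", line 4, in <module>
    print(s["clock"],"x,y(tool),h",h.round(4),"rot",R.from_matrix(s["eef_rot"].T@T).as_rotvec().round(3),"F tool",(s["eef_rot"].T@s["contact_force"]).round(1),"M",(s["eef_rot"].T@s["wrist_torque"]).round(2),s["grip_width"].round(4),s["joint_pos"].round(2))
                                                                                                                                                                                                               ^^^^^^^^^^^^^^^^^^^^^
AttributeError: 'float' object has no attribute 'round'
```

View pics/w5.png

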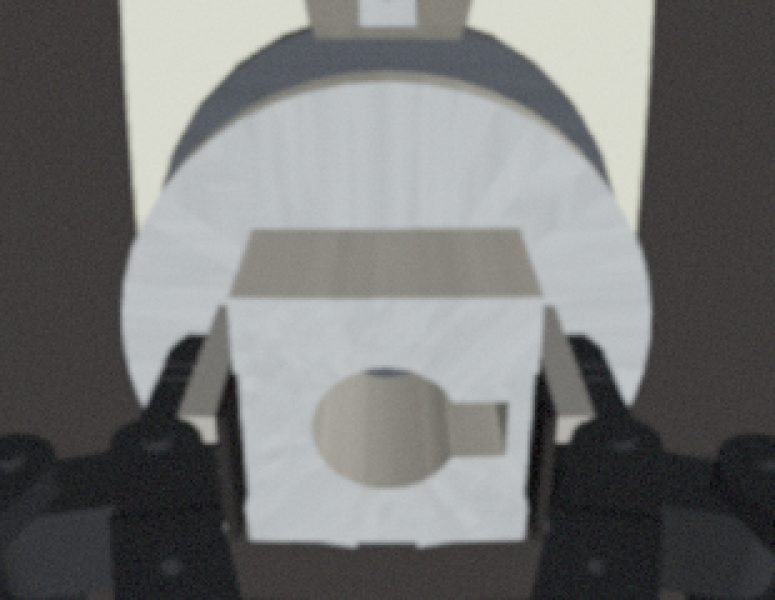

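Emit:
drive_tool(
  offset=[
    [0, 0, 0.004],
    [0, 0, 0.008],
    [0, 0, 0.012],
    [0, 0, 0.015],
    [0, 0, 0.018],
    [0, 0, 0.018],
  ],
  angular=[
    [0, 0, 0],
    [0, 0, 0],
    [0, 0, 0],
    [0, 0, 0],
    [0, 0, 0],
    [0, 0, 0],
  ],
  jaw=[0.6, 0.6, 0.6, 0.6, 0.6, 0.6],
)

```text
clock: 15.95
tcp_pos: [0.5278, 0.1788, 0.1142]
eef_rot: [[-0.782, -0.426, -0.454], [-0.37, 0.905, -0.213], [0.501, 0.002, -0.865]]
contact_force: [-0.2, 0.8, -2.6]
grip_width: 0.0427
grasp_force: 86.6
```

```bash
sed -i 's/s\["grip_width"\].round(4)/round(s["grip_width"],4)/' st.py; python3 st.py
```

```text
15.95 x,y(tool),h [-0.0021 -0.001  -0.0349] rot [ 0.001 -0.002  0.001] F tool [-1.4  0.8  2.1] M [ 0.05 -0.83 -0.02] 0.0427 [ 0.16  0.67  0.45  1.86 -0.14 -0.24]
```

Emit:
drive_tool(
  offset=[
    [0, 0, 0.002],
    [0, 0, 0.004],
    [0, 0, 0.006],
    [0, 0, 0.008],
    [0, 0, 0.01],
    [0, 0, 0.012],
    [0, 0, 0.014],
    [0, 0, 0.014],
  ],
  angular=[
    [0, 0, 0],
    [0, 0, 0],
    [0, 0, 0],
    [0, 0, 0],
    [0, 0, 0],
    [0, 0, 0],
    [0, 0, 0],
    [0, 0, 0],
  ],
  jaw=[0.6, 0.6, 0.6, 0.6, 0.6, 0.6, 0.6, 0.6],
)

```text
clock: 16.95
tcp_pos: [0.5215, 0.1758, 0.1021]
eef_rot: [[-0.782, -0.426, -0.454], [-0.37, 0.905, -0.213], [0.501, 0.001, -0.865]]
contact_force: [-0.5, -0.5, -2.7]
grip_width: 0.0428
grasp_force: 86.6
```

```bash
python3 st.py
```

```text
16.95 x,y(tool),h [-0.0021 -0.001  -0.021 ] rot [ 0.001 -0.001  0.001] F tool [-0.8 -0.2  2.7] M [ 0.01 -0.77  0.04] 0.0428 [ 0.16  0.65  0.41  1.83 -0.14 -0.24]
```

Emit:
drive_tool(
  offset=[
    [0, 0, 0.001],
    [0, 0, 0.002],
    [0, 0, 0.003],
    [0, 0, 0.004],
    [0, 0, 0.004],
  ],
  angular=[
    [0, 0, 0],
    [0, 0, 0],
    [0, 0, 0],
    [0, 0, 0],
    [0, 0, 0],
  ],
  jaw=[0.6, 0.6, 0.6, 0.6, 0.6],
)

```text
clock: 17.58
tcp_pos: [0.5212, 0.1756, 0.1015]
eef_rot: [[-0.785, -0.427, -0.45], [-0.37, 0.904, -0.212], [0.497, 0.001, -0.868]]
contact_force: [4.7, 5.5, 13.9]
grip_width: 0.0429
grasp_force: 90.0
```

```bash
python3 st.py
```

```text
17.575 x,y(tool),h [-0.0021 -0.0011 -0.0203] rot [0.    0.003 0.001] F tool [  1.2   3.  -15.4] M [-0.3   0.04 -0.02] 0.0429 [ 0.16  0.65  0.4   1.83 -0.14 -0.24]
```

Emit:
drive_tool(
  offset=[
    [0, 0, -0.002],
    [0, 0, -0.003],
    [0, 0, -0.003],
    [0, 0, -0.003],
    [0, 0, -0.02],
    [0, 0, -0.05],
    [0, 0, -0.085],
    [0, 0, -0.085],
  ],
  angular=[
    [0, 0, 0],
    [0, 0, 0],
    [0, 0, 0],
    [0, 0, 0],
    [0, 0, 0],
    [0, 0, 0],
    [0, 0, 0],
    [0, 0, 0],
  ],
  jaw=[0.6, -0.1, -0.4, -0.4, -0.6, -1, -1, -1],
)

```text
clock: 18.58
tcp_pos: [0.5599, 0.1934, 0.1742]
eef_rot: [[-0.784, -0.426, -0.451], [-0.37, 0.905, -0.212], [0.498, 0.0, -0.867]]
contact_force: [0.7, -0.6, 0.1]
grip_width: 0.0852
grasp_force: 0.0
```

```bash
python3 st.py; python3 - <<'E'
from bench import *
from h import *
p=snapshot("wrist"); s=snapshot("side"); d=snapshot("scene")
im=p["img"][:,:,::-1].copy()
def crop(pp,nm):
    c=cam(pp,nm);u,v=[int(t) for t in proj(c,W(Q,[0,0,.11]))[0]]; return cv2.resize(pp["img"][v-40:v+40,u-40:u+40,::-1],(300,300),interpolation=3)
cv2.imwrite("pics/w6raw.png",im)
cv2.imwrite("pics/w6.png",np.hstack([cv2.resize(im[60:360,170:420],(500,600),interpolation=3),np.vstack([crop(s,"side"),crop(d,"scene")])]))
E
```

```text
18.575 x,y(tool),h [-0.0027 -0.0015 -0.1045] rot [0.    0.002 0.   ] F tool [-0.3 -0.8 -0.2] M [ 0.03 -0.48 -0.03] 0.0852 [ 0.18  0.79  0.73  2.02 -0.13 -0.23]
```

View pics/w6.png

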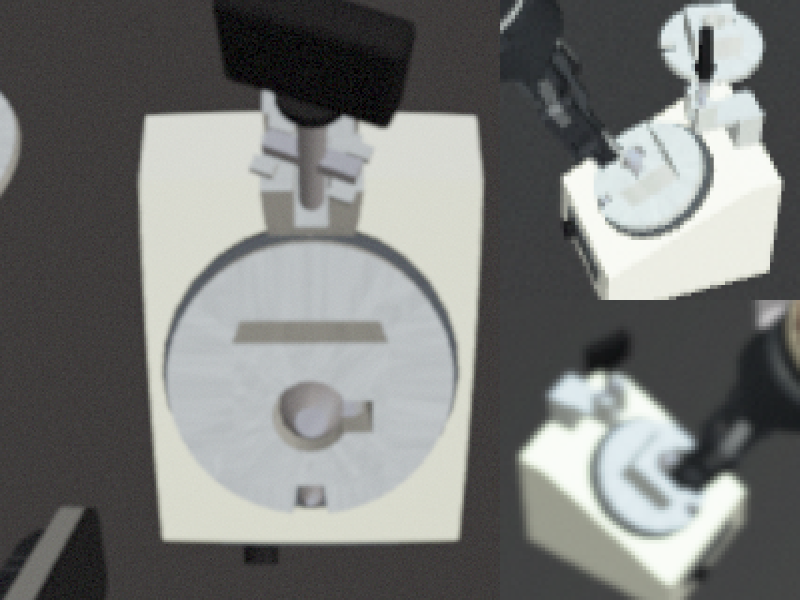

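```bash
python3 - <<'E'
from h import *
B=[[.022,.022,.034],[.022,-.022,.034],[.022,.022,.008],[.022,-.022,.008]]
rim=np.c_[.0465*np.cos(PH),.0465*np.sin(PH),0*PH+.008]
def fh(v):
    r=hubpts(rim,*v); b=hubpts(B,*v)
    return np.r_[r[:,0].min()-252.5,r[:,0].max()-398.7,r[:,1].min()-180,b[:,0]-[286,364,290,360],b[:,1]-[231.3,231.3,220.5,220.5]]
r=least_squares(fh,[0,0,.1],x_scale=.01);print("hub in tool",r.x.round(4),fh(r.x).round(1))
im=cv2.imread("pics/w6raw.png");g=im[...,2].astype(float)
for row in (220,235,245): d=np.diff(cv2.GaussianBlur(g,(3,3),0)[row]);print(row,[(i,int(d[i])) for i in range(220,430) if abs(d[i])>14])
E
```

```text
hub in tool [0.0042 0.0007 0.103 ] [ 0.1 -1.1  0.6 -0.5  1.1 -0.4  0.7  0.1  0.1 -0.4 -0.4]
220 [(240, 28), (241, 48), (242, 44), (243, 21), (254, -30), (255, -39), (256, -24), (258, 23), (259, 26), (260, 18), (388, -18), (389, -27), (390, -26), (391, -14), (393, 29), (394, 40), (395, 30), (406, -23), (407, -43), (408, -45), (409, -25)]
235 [(241, 28), (242, 48), (243, 43), (244, 20), (250, -23), (251, -38), (252, -24), (254, 28), (255, 17), (394, -27), (395, -26), (397, 31), (398, 37), (399, 22), (405, -23), (406, -43), (407, -47), (408, -25)]
245 [(242, 36), (243, 47), (244, 35), (245, 16), (249, -17), (250, -29), (251, -20), (253, 21), (395, -21), (396, -23), (398, 30), (399, 31), (400, 16), (404, -15), (405, -38), (406, -50), (407, -34)]
```

```bash
python3 -c "
from bench import *
print(close_job())"
```

```text
the job is handed in; nothing more can be done
None
```

The stop is parked up in its rest notch, hub_b is fitted home on the cream rotator's shaft with the key in its keyway and the dowel in its notch, nothing is gripped, and the job was handed in at about 19 s.

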